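# Click the driver modules onto a luminaire's rail in order of width

## Robot

A 6-joint arm with a two-finger parallel gripper is mounted at the origin on the work surface. World frame = base frame: x ahead of the robot, y to its left, z up, the work surface at z = 0. Lengths are in m, angles in rad, forces in N, time in s.
With the tool pointing down it reaches from about 0.375 to 0.9 m from the base axis. Payload 3.1 kg.
Tool frame: the origin (TCP) lies on the centre line of the jaws, within the pads' length; the fingertips stand 22 mm ahead of it and the grasp point (between the pads) lies 3 mm ahead of it; z points along the fingers, x is the direction in which the jaws open and shut, and the axes are right-handed (so a half turn about z gives the same grasp; the last joint's range is limited). The gripper opens to 87 mm and grips with 3 to 60 N. Pads are 19 mm wide; open, the fingers measure 117 mm over their backs; the gripper's body (75 mm by 190 mm) begins 51 mm behind the grasp point.
Start: joints at [-1.335, 0.527, 1.433, -0, 1.181, -0.178], TCP at [0.252, -0.572, 0.245] pointing down, gripper open.
Joint ranges: [-3.08, 3.08], [-0.75, 2.2], [0.22, 2.44], [-1.43, 4.57], [0, 2.65], [-2.85, 2.85]. Speed limits (rad/s): [2.79, 2.79, 3.14, 3.14, 3.14, 3.14].

## Interface

Orientations are given as a unit quaternion [x, y, z, w].
In Python, from rig import robot, camera, order gives the robot as it stands.
- The arm moves only by the shell command python3 -m pendant 'ROWS' [OPENING] [FORCE]. ROWS is JSON, a list of rows, each a list of 2 entries, a list of its own where there are three numbers: the shift along the tool's x, y, z in mm, then the turn about the tool's z in degrees. A call has 1 to 8 rows; each row shifts and turns the commanded pose from where the row before left it, along the tool's axes as they then stand; what a row does not reach is not made up. A row lasts 1/8 s, in which the tool goes at most 62.5 mm and 10.7 degrees, less where a joint would pass 70% of its speed; a pose out of reach is approached as far as the arm can. A call with a gripper value outside its range is refused whole. OPENING is the finger opening in mm, from 0 to 87, set as the call begins (- or left out, the last holds). The fingers move at their own pace and stop on an object; FORCE is the grip in N (left out, the last holds). Time passes only in rows, so rows that do not move let the fingers close. It gives the time, the measured TCP pose, the force and the opening at its end, in the units of the state.
- robot.get_obs(): the state, without advancing time (a new reading comes with each control period).
- camera(name): name is "scene" or "top" or "wrist"; returns a dict with "pixels" (480x640x3 uint8, blue, green, red), "mtx" (3x3 intrinsics, pixels), "R" (3x3) and "t" (3): a world point X has camera coordinates R X + t. Camera axes: x right, y down, z forward; pixel columns grow to the right and rows downward; lengths in m; the calibration is good to about 2 mm. A picture is of the moment at which its call begins. There is no depth.
- order.hand_in(): hands the job in, once; it reports no verdict.
The state is a dict: "time": time; "q": joint angles; "joint_velocities": joint speeds; "joint_torque": joint torques, N m; "position": TCP position; "tool_rot": TCP orientation; "ft_force": force on the tool from outside, world axes, zero at the start; "moment": the same for the moment, N m; "grip_width": finger opening in m.
Only numpy, scipy, OpenCV 4.12 (cv2) and the standard library are available. Lean on these libraries where they do the work, as an engineer would, in place of code of your own. Each camera call takes 0.05 s, during which the arm holds its last target. There are 200 camera calls.

## Task

Fit the three driver modules to the rail in the white luminaire housing, one on each spring clip: the widest on the clip next to the grey terminal block, the medium one on the middle clip and the narrowest on the far clip, fitted in that order, widest first. Each must be pressed straight down until it has clicked fully home on the rail, lying across the housing, and left there. One of the modules stands in the stock holder, where only its ends can be gripped. Leave everything else on the bench where it is.

Things in the scene. Friction and masses are not known exactly. Their poses are not given: they have to be found in the camera images.
- wide_c (a point): the widest driver module: white box 66 mm long (its x) x 54 wide (y) x 60 tall, 0.32 kg +-20%, symmetric either way round. Point: its centre, 30 mm above its underside; z up. It stands on its underside, which has a slot along the whole x length, 18 mm wide at the mouth (lowest 7 mm), 24 wide above, 30 deep. Flat sides and ends. The three differ only in width: 54, 44, 34 mm
- medium_c (a point): the medium driver module: white box 66 mm long (its x) x 44 wide (y) x 60 tall, 0.26 kg +-20%, symmetric either way round. Point: its centre, 30 mm above its underside; z up. It stands on its underside, which has a slot along the whole x length, 18 mm wide at the mouth (lowest 7 mm), 24 wide above, 30 deep. Flat sides and ends. The three differ only in width: 54, 44, 34 mm
- narrow_c (a point): the narrowest driver module: white box 66 mm long (its x) x 34 wide (y) x 60 tall, 0.20 kg +-20%, symmetric either way round. Point: its centre, 30 mm above its underside; z up. It stands on its underside, which has a slot along the whole x length, 18 mm wide at the mouth (lowest 7 mm), 24 wide above, 30 deep. Flat sides and ends. The three differ only in width: 54, 44, 34 mm
- housing: white sheet-steel luminaire housing, open-topped channel fixed to the bench, 400 mm long (its y) x 92 wide (its x), walls 66 high, 4 thick: 84 mm clear between the long walls, so no room for fingers at a module's ends. On its floor a flat aluminium rail, top 10 mm above the bench, with three spring clips 92 mm apart in y. Origin: centre of its underside, z up
- clip_a (a point): clip at the housing's -y end: point on the rail's top face, axes as housing. Two sprung jaws, 40 mm long in x, 26 high, 8 mm wide over the top, 23 at the bulge 11 mm up. A module (its x along the housing's x) pressed down with 8 to 20 N clicks over them into its slot; home = underside on the rail, centre 30 mm above this point; unclicked it rests 4 mm or more higher
- clip_mid (a point): middle clip: point on the rail's top face, axes as housing. Two sprung jaws, 40 mm long in x, 26 high, 8 mm wide over the top, 23 at the bulge 11 mm up. A module (its x along the housing's x) pressed down with 8 to 20 N clicks over them into its slot; home = underside on the rail, centre 30 mm above this point; unclicked it rests 4 mm or more higher
- clip_b (a point): clip at the housing's +y end: point on the rail's top face, axes as housing. Two sprung jaws, 40 mm long in x, 26 high, 8 mm wide over the top, 23 at the bulge 11 mm up. A module (its x along the housing's x) pressed down with 8 to 20 N clicks over them into its slot; home = underside on the rail, centre 30 mm above this point; unclicked it rests 4 mm or more higher
- terminal: grey terminal block with four screws, 44 x 26 x 22 mm, fixed on the rail at one end of the housing, either end (y = -165 or +165 mm in the housing), 73 mm beyond the nearest clip; at the other end is a flat steel bracket instead. Origin: centre of its underside on the rail
- holder: dark steel stock holder fixed to the bench: three upright cheeks 66 mm long (its x), 4 thick, 64 high, at y = -32, 32 and 96 mm: two bays 60 mm wide, open at both ends and the top. One module, any of the three, stands at bench level in the bay at y = 0, the heatsink in the one at y = 64; the other modules stand beside the holder. Origin: on the bench, middle of the bay at y = 0; z up
- heatsink: bystander: finned aluminium heatsink 62 x 42 x 42 mm in the holder's other bay; origin: centre of its underside
- jar: bystander: clear jar with a black cap, 46 mm across, 62 mm tall, standing between the modules; origin: centre of its underside
- tape: bystander: yellow roll of tape lying flat, 68 mm across, 24 mm high; origin: centre of its underside
- offcut: bystander: aluminium U-profile offcut, 30 mm (x) x 90 mm (y) x 26 mm high; origin: centre of its underside
- power_driver: bystander: blue power screwdriver lying beyond the housing's side, 240 mm long along its x, 42 mm high; origin: under its middle, on the bench
- screwdriver: bystander: hand screwdriver with a red handle, about 200 mm long along its x, lying nearer the robot; origin: under its middle, on the bench
Mind the look-alikes: they are no part of the job. What is shaped like the part that bears narrow_c but brown is not meant. Leave any yellow look-alike of the part that bears medium_c alone.

How it is judged:
On the way, in this order (a step that is already met when the one before it is completed fails the run):
1. the widest module is clicked home on the clip next to the terminal block (((y of terminal in the frame of housing below 0 m and horizontal distance between wide_c and clip_a below 0.012 m and z of wide_c in the frame of clip_a between 0.0265 and 0.0335 m and angle between the x axis of wide_c and the x axis of housing, either way round below 0.12 rad and angle between wide_c's own z axis and vertical below 0.08 rad) or (y of terminal in the frame of housing above 0 m and horizontal distance between wide_c and clip_b below 0.012 m and z of wide_c in the frame of clip_b between 0.0265 and 0.0335 m and angle between the x axis of wide_c and the x axis of housing, either way round below 0.12 rad and angle between wide_c's own z axis and vertical below 0.08 rad))), for 0.2 s.
2. then the medium module is clicked home on the middle clip (horizontal distance between medium_c and clip_mid below 0.012 m and z of medium_c in the frame of clip_mid between 0.0265 and 0.0335 m and angle between the x axis of medium_c and the x axis of housing, either way round below 0.12 rad and angle between medium_c's own z axis and vertical below 0.08 rad), for 0.2 s.
3. then the narrowest module is clicked home on the far clip (((y of terminal in the frame of housing below 0 m and horizontal distance between narrow_c and clip_b below 0.012 m and z of narrow_c in the frame of clip_b between 0.0265 and 0.0335 m and angle between the x axis of narrow_c and the x axis of housing, either way round below 0.12 rad and angle between narrow_c's own z axis and vertical below 0.08 rad) or (y of terminal in the frame of housing above 0 m and horizontal distance between narrow_c and clip_a below 0.012 m and z of narrow_c in the frame of clip_a between 0.0265 and 0.0335 m and angle between the x axis of narrow_c and the x axis of housing, either way round below 0.12 rad and angle between narrow_c's own z axis and vertical below 0.08 rad))), for 0.2 s.
At the end, for the whole second after the job is handed in: The widest module is on the clip next to the terminal block, the medium one on the middle clip, the narrowest on the far clip; each centre within 12 mm of its clip horizontally and 30 mm (+-3.5 mm) above the rail, long side within 0.12 rad of the housing's x, upright within 0.08 rad, at rest (all of step 2 and ((y of terminal in the frame of housing below 0 m and horizontal distance between wide_c and clip_a below 0.012 m and z of wide_c in the frame of clip_a between 0.0265 and 0.0335 m and angle between the x axis of wide_c and the x axis of housing, either way round below 0.12 rad and angle between wide_c's own z axis and vertical below 0.08 rad) or (y of terminal in the frame of housing above 0 m and horizontal distance between wide_c and clip_b below 0.012 m and z of wide_c in the frame of clip_b between 0.0265 and 0.0335 m and angle between the x axis of wide_c and the x axis of housing, either way round below 0.12 rad and angle between wide_c's own z axis and vertical below 0.08 rad)) and ((y of terminal in the frame of housing below 0 m and horizontal distance between narrow_c and clip_b below 0.012 m and z of narrow_c in the frame of clip_b between 0.0265 and 0.0335 m and angle between the x axis of narrow_c and the x axis of housing, either way round below 0.12 rad and angle between narrow_c's own z axis and vertical below 0.08 rad) or (y of terminal in the frame of housing above 0 m and horizontal distance between narrow_c and clip_a below 0.012 m and z of narrow_c in the frame of clip_a between 0.0265 and 0.0335 m and angle between the x axis of narrow_c and the x axis of housing, either way round below 0.12 rad and angle between narrow_c's own z axis and vertical below 0.08 rad)) and linear speed of each of wide, medium, narrow below 0.02 m/s); the robot touches nothing.
It fails at once if a bystander (heatsink, jar, tape, offcut, power screwdriver or hand screwdriver) is moved by more than 30 mm (distance of any of heatsink, jar, tape, offcut, power_driver, screwdriver from where it was at the start of the episode above 0.03 m).
It also fails if it takes over 72 s, if anything falls off the work surface, if the arm or the gripper's body presses on something with over 40 N, if the wrist force passes 120 N, or if a joint passes its speed limit or range.

## Working session

There is one attempt and no reset: what is moved stays moved. The work goes in short steps, Python scripts to look and compute and a shell command to move; the robot and the scene stay as the last step left them, time stands still between calls to the robot, and variables do not carry over. Pictures are saved under pics/ and viewed, about 8 in all and at most 12, crops included, and the job is handed in when it is done.

```bash
mkdir -p pics; python3 - <<'E'
from rig import robot,camera
import cv2,numpy as np
for n in("scene","top"):
    c=camera(n);cv2.imwrite(f"pics/{n}0.png",c["pixels"]);np.savez(f"{n}.npz",K=c["mtx"],R=c["R"],t=c["t"]);print(n,c["mtx"].round(1).tolist(),(-c["R"].T@c["t"]).round(3),c["R"].round(3).tolist())
print(robot.get_obs())
E
```

```text
scene [[577.3, 0.0, 330.7], [0.0, 577.3, 238.6], [0.0, 0.0, 1.0]] [1.069 0.374 1.122] [[-0.609, 0.793, 0.011], [0.656, 0.512, -0.554], [-0.445, -0.331, -0.832]]
top [[451.6, 0.0, 317.6], [0.0, 451.6, 236.2], [0.0, 0.0, 1.0]] [ 0.218 -0.071  1.389] [[0.074, -0.997, 0.002], [-0.976, -0.073, -0.207], [0.206, 0.013, -0.978]]
{'time': 0.1, 'q': array([-1.33447122e+00,  5.28368400e-01,  1.43378739e+00, -4.89983941e-06,
        1.18137770e+00, -1.78532821e-01]), 'joint_velocities': array([ 0.00139839, -0.0012844 , -0.00266269, -0.00096535,  0.00080675,
       -0.00202823]), 'joint_torque': array([ 6.38766505e-05, -4.40985382e+01, -1.77150679e+01,  6.34062756e-02,
        5.34140377e-02, -5.24485245e-05]), 'position': array([ 0.25177241, -0.57136988,  0.24366818]), 'tool_rot': array([ 8.37573965e-01, -5.46323083e-01, -7.07284247e-04, -6.64430580e-04]), 'ft_force': array([0.19219067, 1.17061694, 0.05161407]), 'moment': array([ 0.0120175 , -0.03831053,  0.00282711]), 'grip_width': 0.08721998802408232}
```

View pics/scene0.png

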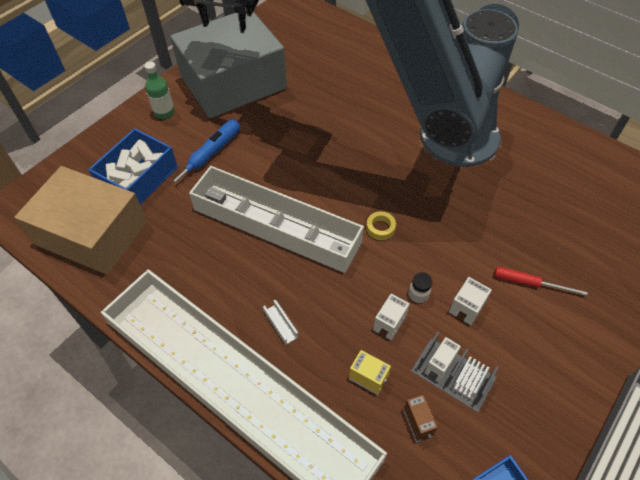

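View pics/top0.png

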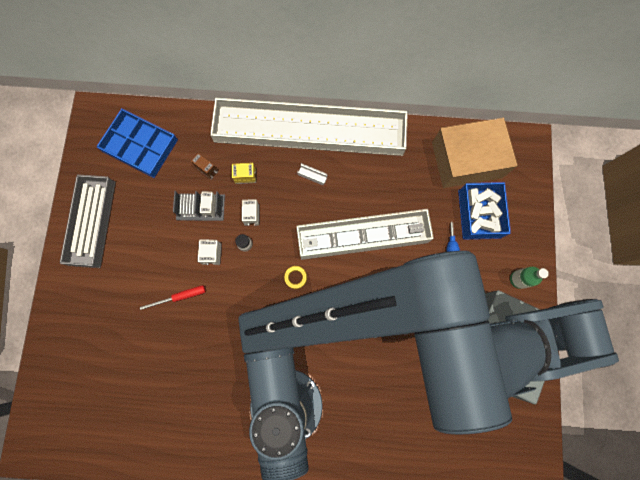

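The scene shows the housing at the centre with the terminal at its left end (215,194). The white modules are at (470,300), (390,316) and in the holder at (443,357); yellow and brown are the look-alikes. Next, enlarged crops.

```bash
python3 - <<'E'
import cv2,numpy as np
s=cv2.imread("pics/scene0.png");t=cv2.imread("pics/top0.png")
a=cv2.resize(s[265:415,365:505],None,fx=4,fy=4,interpolation=cv2.INTER_CUBIC)
cv2.imwrite("pics/c1.png",a)
b=cv2.resize(t[180:280,165:325],None,fx=5,fy=5,interpolation=cv2.INTER_CUBIC)
cv2.imwrite("pics/c2.png",b)
E
```

```text
(no output)
```

View pics/c1.png

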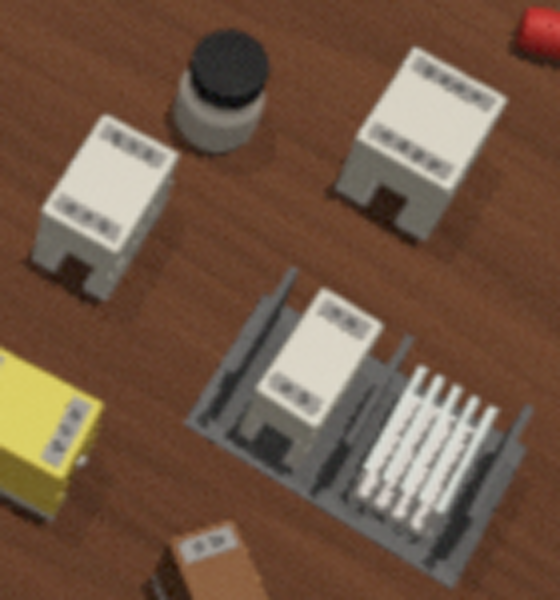

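View pics/c2.png

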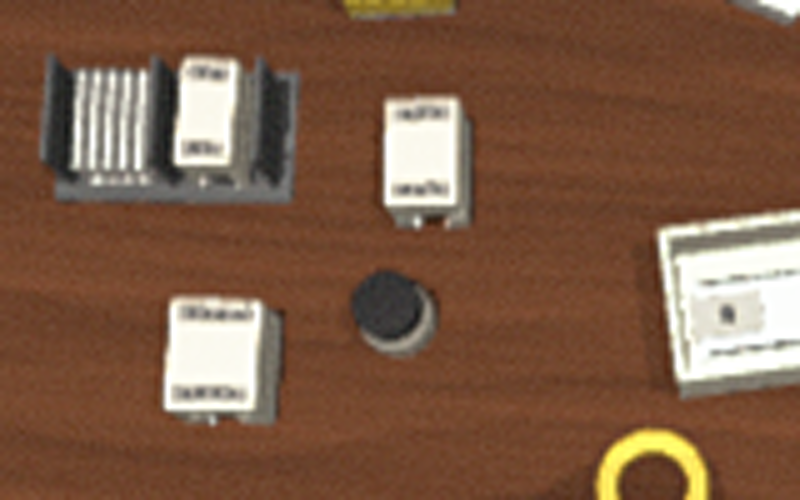

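The crops show that the wide module stands at c2 (212,353), the medium at (422,152) and the narrow one is in the holder at (207,112). I'll triangulate the tops and crop the housing.

```bash
cat > h.py <<'E'
import cv2,numpy as np
def cal(n): d=np.load(n+".npz"); return d["K"],d["R"],d["t"]
def P(c): return c[0]@np.c_[c[1],c[2]]
def tri(c1,p1,c2,p2):
    X=cv2.triangulatePoints(P(c1),P(c2),np.array(p1,float).T,np.array(p2,float).T); return (X[:3]/X[3]).T
def onz(c,p,z):
    K,R,t=c; o=-R.T@t; d=(R.T@np.linalg.inv(K)@np.c_[np.array(p,float),np.ones(len(p))].T).T
    return o+d*((z-o[2])/d[:,2])[:,None]
def save(n,c): np.savez(n+".npz",K=c["mtx"],R=c["R"],t=c["t"]); cv2.imwrite(f"pics/{n}.png",c["pixels"])
E
python3 - <<'E'
from h import *
S,T=cal("scene"),cal("top")
# order: +x+y,+x-y,-x-y,-x+y
D={"wide":([(450,187),(362,127),(415,48),(506,98)],[(170,297),(262,298),(253,412),(163,409)]),
"med":([(113,248),(43,210),(103,115),(179,154)],[(386,98),(461,97),(459,208),(384,207)]),
"nar":([(317,424),(257,387),(322,289),(383,325)],[(182,58),(241,60),(234,169),(173,165)])}
for k,(a,b) in D.items():
    a=np.array(a)/4+(365,265);b=np.array(b)/5+(165,180)
    X=tri(S,a,T,b); e=(X[0]+X[1]-X[2]-X[3])/2;w=(X[0]+X[3]-X[1]-X[2])/2
    print(k,X.mean(0).round(4),"yaw",np.degrees(np.arctan2(e[1],e[0])).round(1),np.degrees(np.arctan2(-w[0],w[1])).round(1),np.linalg.norm(e).round(3),np.linalg.norm(w).round(3),X[:,2].round(3), onz(T,b,.06).mean(0).round(4),onz(S,a,.06).mean(0).round(4))
s=cv2.imread("pics/scene0.png");t=cv2.imread("pics/top0.png")
im=np.zeros((600,800,3),np.uint8)
a=cv2.resize(s[160:275,180:370],None,fx=3,fy=3,interpolation=cv2.INTER_CUBIC);b=cv2.resize(t[204:264,290:440],None,fx=4,fy=4,interpolation=cv2.INTER_CUBIC)
im[:345,:570]=a;im[350:590,:600]=b;cv2.imwrite("pics/c3.png",im)
E
```

```text
wide [0.4291 0.2714 0.0631] yaw 2.2 2.1 0.067 0.054 [0.065 0.07  0.058 0.059] [0.4296 0.2725 0.06  ] [0.4275 0.2709 0.06  ]
med [0.563  0.1597 0.0603] yaw 4.8 4.8 0.068 0.044 [0.065 0.061 0.056 0.059] [0.5629 0.1603 0.06  ] [0.5632 0.1593 0.06  ]
nar [0.578  0.2939 0.0594] yaw 1.6 1.6 0.067 0.035 [0.064 0.062 0.054 0.058] [0.5778 0.2939 0.06  ] [0.5784 0.2938 0.06  ]
```

View pics/c3.png

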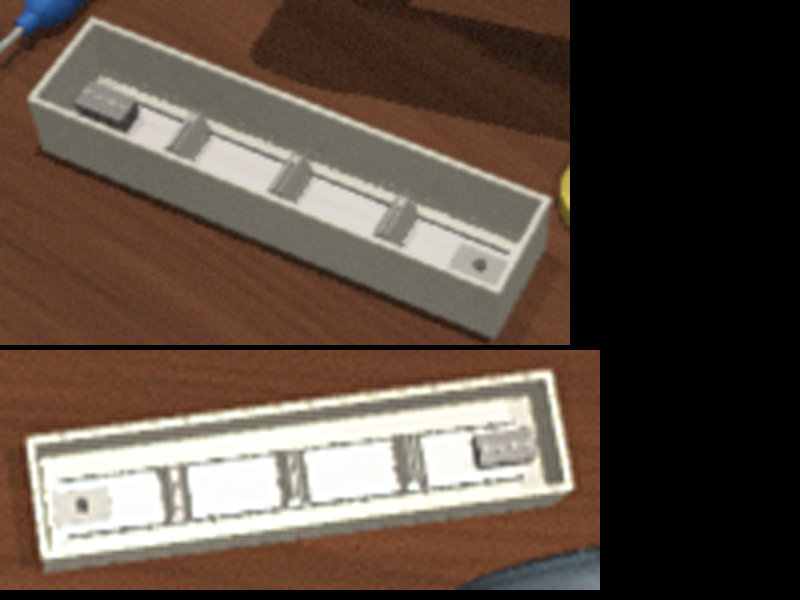

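Housing crop: the terminal is at its −y end (scene 215,194) and the bracket at the +y end, so clip_a takes the wide module.

```bash
python3 - <<'E'
from h import *
from scipy.spatial.transform import Rotation as Ro
from rig import robot
S,T=cal("scene"),cal("top")
a=np.array([(497,291),(30,97),(92,18),(551,198)])/3+(180,160)
b=(np.array([(27,438),(552,371),(574,491),(44,558)])-(0,350))/4+(290,204)
X=tri(S,a,T,b);print(X.round(3))
for n,Y in(("tri",X),("top",onz(T,b,.066)),("sc",onz(S,a,.066))):
    L=(Y[0]+Y[3]-Y[1]-Y[2])/2;yaw=np.arctan2(-L[0],L[1]);c=Y.mean(0);u=L/np.linalg.norm(L)
    print(n,c.round(4),"yaw",np.degrees(yaw).round(2),np.linalg.norm(L).round(3),"clips a,m,b",[(c+u*k*.092)[:2].round(4).tolist() for k in(-1,0,1)])
# clips seen in top: centres at jaw tops z=.036
print("clips top",onz(T,(np.array([(410,462),(292,478),(175,495)])-(0,350))/4+(290,204),.036).round(3))
print("clips sc",onz(S,np.array([(190,135),(292,175),(398,218)])/3+(180,160),.030).round(3))
o=robot.get_obs();print(Ro.from_quat(o["tool_rot"]).as_matrix().round(3))
E
```

```text
[[ 0.524  0.011  0.069]
 [ 0.604 -0.379  0.069]
 [ 0.515 -0.4    0.064]
 [ 0.433 -0.007  0.067]]
tri [ 0.5189 -0.1937  0.0672] yaw 11.7 0.399 clips a,m,b [[0.5376, -0.2838], [0.5189, -0.1937], [0.5003, -0.1036]]
top [ 0.5192 -0.1936  0.066 ] yaw 11.68 0.4 clips a,m,b [[0.5378, -0.2837], [0.5192, -0.1936], [0.5006, -0.1035]]
sc [ 0.5184 -0.1942  0.066 ] yaw 11.86 0.399 clips a,m,b [[0.5373, -0.2843], [0.5184, -0.1942], [0.4995, -0.1042]]
clips top [[ 0.534 -0.28   0.036]
 [ 0.515 -0.191  0.036]
 [ 0.495 -0.102  0.036]]
clips sc [[ 0.537 -0.28   0.03 ]
 [ 0.517 -0.192  0.03 ]
 [ 0.498 -0.102  0.03 ]]
[[ 0.403 -0.915 -0.   ]
 [-0.915 -0.403  0.002]
 [-0.002 -0.    -1.   ]]
```

```bash
cat >> h.py <<'E'
from scipy.spatial.transform import Rotation as Ro
def go(x,y,z,yaw=None):
    "print the shift in tool axes (mm) to world target and the turn (deg) so that tool x is at yaw"
    from rig import robot
    o=robot.get_obs();M=Ro.from_quat(o["tool_rot"]).as_matrix();a=np.degrees(np.arctan2(M[1,0],M[0,0]))
    r={"t":round(float(o["time"]),2),"pos":(o["position"]*1e3).round(1).tolist(),"yaw":round(a,2),"shift":(M.T@(np.array([x,y,z])-o["position"])*1e3).round(1).tolist()}
    if yaw is not None:
        r["turn"]=round(a-yaw,2); B=M@Ro.from_euler("z",a-yaw,degrees=True).as_matrix()
        r["shift_after_turn"]=(B.T@(np.array([x,y,z])-o["position"])*1e3).round(1).tolist()
    print(r)
E
python3 -m pendant '[[[0,0,0],10.7],[[0,0,0],10.7],[[-53,-30,0],0],[[-53,-30,0],0],[[-53,-30,0],0],[[-53,-30,0],0],[[-53,-30,0],0],[[-53,-30,0],0]]' 87 55
python3 -m pendant '[[[-57,0,0],0],[[-57,0,0],0],[[-57,0,0],0],[[-57,0,0],0],[[-57,0,0],0],[[-57,0,0],0],[[-57,0,0],0],[[-57,0,0],0]]'
python3 -c "from h import go;go(.429,.2712,.1,-87.9)"
```

```text
time: 1.1
position: [0.4191, -0.245, 0.2444]
tool_rot: [0.721, -0.693, -0.0, -0.0]
ft_force: [0.8, 0.2, -0.3]
grip_width: 0.0869
time: 2.1
position: [0.3994, 0.2107, 0.2445]
tool_rot: [0.722, -0.692, 0.0, 0.0]
ft_force: [0.7, -0.1, 0.2]
grip_width: 0.0871
{'t': 2.1, 'pos': [399.4, 210.7, 244.5], 'yaw': np.float64(-87.62), 'shift': [-59.3, -32.1, 144.5], 'turn': np.float64(0.28), 'shift_after_turn': [-59.4, -31.8, 144.5]}
```

```bash
python3 -m pendant '[[[-30,-16,20],0.3],[[-29,-16,20],0],[[0,0,50],0],[[0,0,50],0],[[0,0,40],0],[[0,0,19],0],[[0,0,0],0]]' 87
python3 -c "from h import go;go(.429,.2712,.045,-87.9)"; python3 -m pendant '[[[0,0,0],0],[[0,0,0],0],[[0,0,0],0],[[0,0,0],0]]' 40 55
```

```text
time: 2.98
position: [0.4283, 0.2685, 0.0439]
tool_rot: [0.72, -0.694, -0.001, 0.002]
ft_force: [-0.6, 0.3, 0.2]
grip_width: 0.087
{'t': 2.98, 'pos': [428.3, 268.5, 43.9], 'yaw': np.float64(-87.94), 'shift': [-2.6, -0.8, -1.1], 'turn': np.float64(-0.04), 'shift_after_turn': [-2.6, -0.8, -1.1]}
time: 3.48
position: [0.4301, 0.2694, 0.0462]
tool_rot: [0.72, -0.694, 0.0, -0.001]
ft_force: [-0.5, 2.9, 1.5]
grip_width: 0.0547
```

```bash
python3 -m pendant '[[[0,0,-20],0],[[0,0,-50],0],[[0,0,-50],0],[[0,0,-20],-9.6],[[57,0,0],0],[[57,0,0],0],[[57,0,0],0],[[57,0,0],0]]'
python3 -c "from h import go;go(.5375,-.2838,.18,-78.25)"
```

```text
time: 4.47
position: [0.4751, 0.0441, 0.1853]
tool_rot: [0.775, -0.631, -0.0, 0.0]
ft_force: [1.0, -0.7, -3.3]
grip_width: 0.0536
{'t': 4.47, 'pos': [475.1, 44.1, 185.3], 'yaw': np.float64(-78.32), 'shift': [333.7, 5.3, 5.2], 'turn': np.float64(-0.07), 'shift_after_turn': [333.7, 5.7, 5.2]}
```

```bash
python3 -m pendant '[[[56,1,5],0],[[56,1,0],0],[[56,1,0],0],[[56,1,0],0],[[55,1,0],0],[[54,0,0],0],[[0,0,0],0]]'
python3 - <<'E'
from h import *
from rig import camera
go(.5375,-.2838,.18,-78.25)
c=camera("wrist");save("w1",c)
print((-c["R"].T@c["t"]).round(3))
E
```

```text
time: 5.35
position: [0.5387, -0.2862, 0.1802]
tool_rot: [0.774, -0.633, 0.002, 0.0]
ft_force: [0.0, 0.2, -3.0]
grip_width: 0.0533
{'t': 5.35, 'pos': [538.7, -286.2, 180.2], 'yaw': np.float64(-78.6), 'shift': [-2.6, 0.7, 0.2], 'turn': np.float64(-0.35), 'shift_after_turn': [-2.6, 0.7, 0.2]}
[ 0.616 -0.271  0.321]
```

View pics/w1.png

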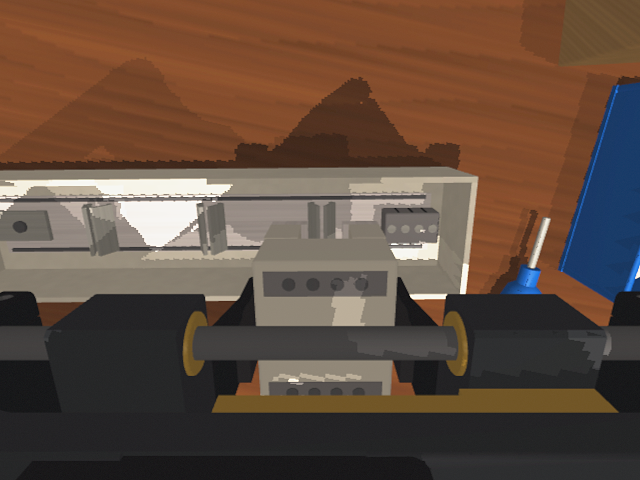

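The wrist view shows clip_a just beyond the held module at about (322,215), the middle clip at (214,225), the terminal at (410,225) and the far rim corner at (476,176).

```bash
python3 - <<'E'
from h import *
W=cal("w1");th=np.radians(11.72);u=np.array([-np.sin(th),np.cos(th)]);v=np.array([np.cos(th),np.sin(th)]);c=np.array([.519,-.1937])
def rep(n,p,z):
    X=onz(W,p,z)[:,:2]; print(n,X.round(4).tolist(),"along u,v mm",[(((x-c)@u*1e3).round(1),((x-c)@v*1e3).round(1)) for x in X])
rep("rim outer corner,(expect -200,46)",[(476,177)],.066)
rep("rim outer far edge, v",[(20,174),(240,173)],.066)
rep("clip a,mid,b tops z .036",[(321.5,203),(216,201),(101,204)],.036)
rep("module top far edge corners z=.194",[(255,262),(395,264)],.194)
E
```

```text
rim outer corner,(expect -200,46) [[0.6042, -0.38]] along u,v mm [(np.float64(-199.7), np.float64(45.5))]
rim outer far edge, v [[0.5446, -0.0739], [0.5749, -0.2208]] along u,v mm [(np.float64(112.1), np.float64(49.4)), (np.float64(-37.9), np.float64(49.2))]
clip a,mid,b tops z .036 [[0.5595, -0.2805], [0.5448, -0.1995], [0.5247, -0.1118]] along u,v mm [(np.float64(-93.2), np.float64(22.0)), (np.float64(-10.9), np.float64(24.1)), (np.float64(79.0), np.float64(22.3))]
module top far edge corners z=.194 [[0.5645, -0.2556], [0.5738, -0.3059]] along u,v mm [(np.float64(-69.8), np.float64(31.9)), (np.float64(-121.0), np.float64(30.8))]
```

```bash
python3 -m pendant '[[[-2.5,0,0],-0.35],[[0,0,40],0],[[0,0,35],0],[[0,0,18],0],[[0,0,0],0]]'
python3 -m pendant '[[[0,0,4],0],[[0,0,4],0],[[0,0,4],0],[[0,0,0],0]]'
python3 -c "from h import go;go(.5375,-.2838,.056,-78.25)"
```

```text
time: 6.02
position: [0.5367, -0.2773, 0.0864]
tool_rot: [0.778, -0.629, -0.002, 0.0]
ft_force: [-0.3, 0.2, -3.2]
grip_width: 0.0537
time: 6.52
position: [0.5387, -0.2804, 0.0763]
tool_rot: [0.777, -0.629, 0.002, 0.0]
ft_force: [1.2, -2.9, -0.6]
grip_width: 0.0538
{'t': 6.53, 'pos': [538.7, -280.4, 76.3], 'yaw': np.float64(-78.0), 'shift': [3.0, 2.0, 20.3], 'turn': np.float64(0.25), 'shift_after_turn': [3.0, 2.0, 20.3]}
```

```bash
python3 -m pendant '[[[2,1,0],0],[[0,0,4],0],[[0,0,4],0],[[0,0,4],0],[[0,0,0],0]]'
python3 -m pendant '[[[0,0,4],0],[[0,0,3],0],[[0,0,2],0],[[0,0,0],0]]'
python3 -c "from h import go;go(.5375,-.2838,.056,-78.25)"
```

```text
time: 7.15
position: [0.5373, -0.2816, 0.0631]
tool_rot: [0.777, -0.629, 0.001, 0.0]
ft_force: [3.3, -4.5, -2.0]
grip_width: 0.0537
time: 7.65
position: [0.5365, -0.2809, 0.0564]
tool_rot: [0.777, -0.629, -0.0, 0.0]
ft_force: [-3.3, -2.0, 12.3]
grip_width: 0.0535
{'t': 7.65, 'pos': [536.5, -280.9, 56.4], 'yaw': np.float64(-77.97), 'shift': [3.1, -0.4, 0.4], 'turn': np.float64(0.28), 'shift_after_turn': [3.1, -0.4, 0.4]}
```

```bash
for i in 1 2; do python3 -m pendant '[[[0,0,2],0],[[0,0,0],0]]'; done
```

```text
time: 7.9
position: [0.5365, -0.2808, 0.0563]
tool_rot: [0.777, -0.629, -0.0, 0.0]
ft_force: [-5.2, 0.7, 24.8]
grip_width: 0.0538
time: 8.15
position: [0.5365, -0.2808, 0.0563]
tool_rot: [0.777, -0.629, 0.0, 0.0]
ft_force: [-8.5, 1.4, 36.7]
grip_width: 0.0537
```

```bash
python3 -m pendant '[[[0,0,-4],0],[[0,0,0],0],[[0,0,0],0],[[0,0,0],0]]' 70
python3 -m pendant '[[[0,0,-20],0],[[0,0,-40],0],[[0,0,-50],0],[[0,0,-20],0],[[-57,0,0],0],[[-57,0,0],0],[[-57,0,0],0],[[-57,0,0],0]]' 87
python3 - <<'E'
from h import *
from rig import camera
go(.563,.1598,.18,-85.2)
c=camera("wrist");save("w2",c)
s=camera("scene");save("s2",s)
im=np.zeros((480,640,3),np.uint8)
cv2.imwrite("pics/v2.png",np.hstack([cv2.resize(c["pixels"],(400,300)),cv2.resize(s["pixels"][155:275,180:340],(400,300),interpolation=cv2.INTER_CUBIC)]))
E
```

```text
time: 8.65
position: [0.5363, -0.2804, 0.0535]
tool_rot: [0.777, -0.629, -0.001, -0.0]
ft_force: [-0.1, -0.1, -0.1]
grip_width: 0.0697
time: 9.65
position: [0.4887, -0.0564, 0.1841]
tool_rot: [0.777, -0.63, -0.001, -0.0]
ft_force: [-0.2, 0.3, 0.5]
grip_width: 0.0867
{'t': 9.65, 'pos': [488.7, -56.4, 184.1], 'yaw': np.float64(-78.03), 'shift': [-196.1, -117.5, 4.2], 'turn': np.float64(7.17), 'shift_after_turn': [-209.2, -92.1, 4.2]}
```

View pics/v2.png

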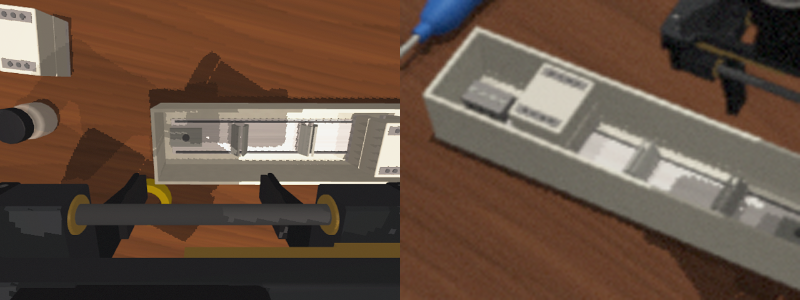

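The wide module sits low and square beside the terminal (right half, 550,95). The middle and far clips are clear. Next, the medium module.

```bash
python3 -m pendant '[[[0,0,0],7.2],[[-52,-23,0],0],[[-52,-23,0],0],[[-52,-23,0],0],[[-53,-23,0],0],[[0,0,0],0]]'
python3 -c "from h import go;go(.563,.1598,.045,-85.2)"
```

```text
time: 10.5
position: [0.565, 0.161, 0.1841]
tool_rot: [0.738, -0.675, 0.0, -0.001]
ft_force: [1.0, -0.9, -0.1]
grip_width: 0.0872
{'t': 10.5, 'pos': [565.0, 161.0, 184.1], 'yaw': np.float64(-84.9), 'shift': [1.1, 2.3, 139.1], 'turn': np.float64(0.3), 'shift_after_turn': [1.1, 2.3, 139.1]}
```

```bash
python3 -m pendant '[[[1,2,40],0.3],[[0,0,50],0],[[0,0,34],0],[[0,0,15],0],[[0,0,0],0]]'
python3 -m pendant '[[[0,0,0],0],[[0,0,0],0],[[0,0,0],0],[[0,0,0],0],[[0,0,0],0]]' 30 55
python3 -m pendant '[[[0,0,-20],0],[[0,0,-50],0],[[0,0,-50],0],[[0,0,-20],-7],[[57,10,0],0],[[57,10,0],0],[[57,10,0],0],[[57,10,0],0]]'
python3 -c "from h import go;go(.518,-.192,.18,-78.25)"
```

```text
time: 11.12
position: [0.5613, 0.1557, 0.0447]
tool_rot: [0.734, -0.679, -0.001, 0.001]
ft_force: [0.4, 0.3, 0.4]
grip_width: 0.0873
time: 11.75
position: [0.5619, 0.1572, 0.0459]
tool_rot: [0.734, -0.679, -0.0, -0.001]
ft_force: [-1.1, 3.1, 0.9]
grip_width: 0.0451
time: 12.75
position: [0.5672, -0.0762, 0.1849]
tool_rot: [0.775, -0.632, -0.001, 0.0]
ft_force: [0.8, 0.1, -3.8]
grip_width: 0.0435
{'t': 12.75, 'pos': [567.2, -76.2, 184.9], 'yaw': np.float64(-78.47), 'shift': [103.6, 71.3, 4.9], 'turn': np.float64(-0.22), 'shift_after_turn': [103.4, 71.7, 4.9]}
```

```bash
python3 -m pendant '[[[52,36,0],-0.2],[[51,36,0],0],[[0,0,30],0],[[0,0,25],0],[[0,0,0],0]]'
python3 -c "from h import go;go(.518,-.192,.1,-78.25)"
```

```text
time: 13.38
position: [0.5163, -0.1885, 0.1283]
tool_rot: [0.775, -0.631, -0.003, 0.0]
ft_force: [0.2, 0.0, -2.8]
grip_width: 0.0433
{'t': 13.38, 'pos': [516.3, -188.5, 128.3], 'yaw': np.float64(-78.32), 'shift': [3.9, -1.1, 28.3], 'turn': np.float64(-0.07), 'shift_after_turn': [3.9, -1.1, 28.3]}
```

```bash
python3 -m pendant '[[[3,-1,20],0],[[0,0,20],0],[[0,0,0],0]]'
python3 -c "from h import go;go(.518,-.192,.056,-78.25)"
```

```text
time: 13.75
position: [0.5196, -0.1914, 0.0901]
tool_rot: [0.776, -0.631, -0.001, 0.0]
ft_force: [-0.4, 0.1, -3.0]
grip_width: 0.0435
{'t': 13.75, 'pos': [519.6, -191.4, 90.1], 'yaw': np.float64(-78.24), 'shift': [0.3, 1.6, 34.1], 'turn': np.float64(0.01), 'shift_after_turn': [0.3, 1.6, 34.1]}
```

```bash
python3 -m pendant '[[[0,0,5],0],[[0,0,5],0],[[0,0,4],0],[[0,0,0],0]]'
python3 -m pendant '[[[0,0,4],0],[[0,0,4],0],[[0,0,4],0],[[0,0,4],0],[[0,0,0],0]]'
python3 -m pendant '[[[0,0,3],0],[[0,0,2],0],[[0,0,0],0]]'
python3 -c "from h import go;go(.518,-.192,.056,-78.25)"
```

```text
time: 14.25
position: [0.52, -0.192, 0.0764]
tool_rot: [0.776, -0.631, -0.0, 0.0]
ft_force: [0.1, -0.5, -4.1]
grip_width: 0.0433
time: 14.88
position: [0.5207, -0.1925, 0.0603]
tool_rot: [0.776, -0.631, 0.001, -0.0]
ft_force: [1.8, -1.2, -2.5]
grip_width: 0.0436
time: 15.25
position: [0.5199, -0.1922, 0.056]
tool_rot: [0.776, -0.631, -0.0, 0.0]
ft_force: [0.1, -1.7, 3.4]
grip_width: 0.0437
{'t': 15.25, 'pos': [519.9, -192.2, 56.0], 'yaw': np.float64(-78.27), 'shift': [-0.6, 1.8, -0.0], 'turn': np.float64(-0.02), 'shift_after_turn': [-0.6, 1.8, -0.0]}
```

```bash
for i in 1 2; do python3 -m pendant '[[[0,0,3],0],[[0,0,0],0]]'; done
```

```text
time: 15.5
position: [0.5199, -0.1922, 0.0559]
tool_rot: [0.776, -0.631, 0.0, 0.0]
ft_force: [-5.2, -0.3, 25.2]
grip_width: 0.0433
time: 15.75
position: [0.52, -0.1922, 0.0558]
tool_rot: [0.776, -0.631, 0.001, 0.0]
ft_force: [-8.5, 1.6, 45.3]
grip_width: 0.0435
```

```bash
python3 -m pendant '[[[0,0,-6],0],[[0,0,0],0],[[0,0,0],0],[[0,0,0],0]]' 60
python3 -m pendant '[[[0,0,-20],0],[[0,0,-40],0],[[0,0,-50],0],[[0,0,-20],0],[[-57,0,0],0],[[-57,0,0],0],[[-57,0,0],0],[[-57,0,0],0]]' 87
python3 -m pendant '[[[0,0,0],-10],[[0,0,0],-10],[[0,0,0],-10],[[0,0,0],-10],[[0,0,0],-10],[[0,0,0],-10],[[0,0,0],-10],[[0,0,0],-10]]'
python3 -c "from h import *;go(.578,.2938,.18,1.6)
from rig import camera;c=camera('scene');save('s3',c);cv2.imwrite('pics/v3.png',cv2.resize(c['pixels'][155:275,180:380],(800,480),interpolation=cv2.INTER_CUBIC))"
```

```text
time: 16.25
position: [0.5196, -0.1917, 0.0545]
tool_rot: [0.776, -0.631, -0.001, 0.0]
ft_force: [1.5, 0.5, 0.3]
grip_width: 0.0594
time: 17.25
position: [0.4731, 0.0327, 0.185]
tool_rot: [0.775, -0.632, -0.001, 0.0]
ft_force: [0.8, 0.6, 0.6]
grip_width: 0.0866
time: 18.25
position: [0.4735, 0.0312, 0.1849]
tool_rot: [1.0, 0.018, -0.001, -0.0]
ft_force: [0.8, -1.0, -0.1]
grip_width: 0.0872
{'t': 18.25, 'pos': [473.5, 31.2, 184.9], 'yaw': np.float64(2.05), 'shift': [113.8, -258.7, 4.8], 'turn': np.float64(0.45), 'shift_after_turn': [111.8, -259.6, 4.8]}
```

View pics/v3.png

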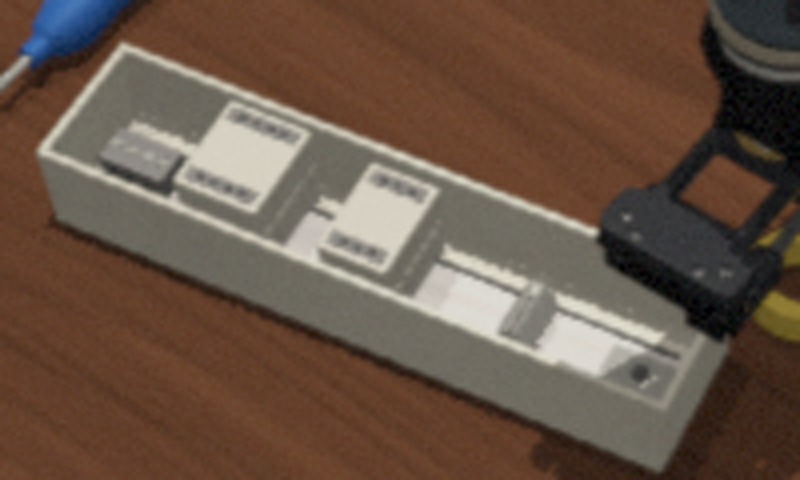

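The wide module at (245,155) and the medium one at (380,215) both sit low and square. The far clip at (530,310) is free. Now the narrow module, gripped by its ends.

```bash
python3 -m pendant '[[[22,-52,0],0.4],[[22,-52,0],0],[[22,-52,0],0],[[22,-52,0],0],[[23,-51,0],0],[[0,0,25],0],[[0,0,25],0],[[0,0,0],0]]'
python3 -c "from h import go;go(.578,.2938,.045,1.6)"
```

```text
time: 19.3
position: [0.5763, 0.2923, 0.1326]
tool_rot: [1.0, 0.011, -0.003, 0.001]
ft_force: [-0.0, 0.0, 0.5]
grip_width: 0.0872
{'t': 19.3, 'pos': [576.3, 292.3, 132.6], 'yaw': np.float64(1.24), 'shift': [2.3, -1.6, 87.5], 'turn': np.float64(-0.36), 'shift_after_turn': [2.3, -1.6, 87.5]}
```

```bash
python3 -m pendant '[[[1,-1,30],-0.4],[[0,0,30],0],[[0,0,16],0],[[0,0,7],0],[[0,0,0],0]]'
python3 -m pendant '[[[0,0,0],0],[[0,0,0],0],[[0,0,0],0],[[0,0,0],0]]' 55 50
python3 -m pendant '[[[0,0,-20],0],[[0,0,-40],0],[[0,0,-40],0],[[0,0,-5],0],[[0,50,0],0],[[0,50,0],0],[[0,50,0],0],[[0,0,0],0]]'
python3 -c "from h import go;go(.56,.13,.05,1.6)"
```

```text
time: 19.92
position: [0.5798, 0.2938, 0.0529]
tool_rot: [1.0, 0.015, 0.0, -0.0]
ft_force: [0.1, 0.4, 1.7]
grip_width: 0.0873
time: 20.42
position: [0.5795, 0.2939, 0.0532]
tool_rot: [1.0, 0.015, 0.0, -0.0]
ft_force: [-1.5, -0.5, 3.1]
grip_width: 0.0657
time: 21.42
position: [0.5834, 0.1403, 0.1565]
tool_rot: [1.0, 0.013, -0.001, 0.0]
ft_force: [0.5, 0.1, -2.3]
grip_width: 0.0658
{'t': 21.43, 'pos': [583.4, 140.3, 156.5], 'yaw': np.float64(1.44), 'shift': [-23.4, 9.6, 106.6], 'turn': np.float64(-0.16), 'shift_after_turn': [-23.4, 9.5, 106.6]}
```

```bash
python3 -m pendant '[[[-30,10,0],0],[[0,0,40],0],[[0,0,40],0],[[0,0,15],0],[[0,0,5],0],[[0,0,2],0],[[0,0,0],0]]'
python3 -c "from h import go;go(.555,.13,.0535)"
```

```text
time: 22.3
position: [0.5551, 0.1331, 0.0565]
tool_rot: [1.0, 0.015, 0.001, -0.0]
ft_force: [-0.0, 1.2, -2.4]
grip_width: 0.0656
{'t': 22.3, 'pos': [555.1, 133.1, 56.5], 'yaw': np.float64(1.72), 'shift': [-0.2, 3.1, 3.0]}
```

```bash
python3 -m pendant '[[[0,0,2],0],[[0,0,1.5],0],[[0,0,0],0]]'
python3 -m pendant '[[[0,0,0],0],[[0,0,0],0],[[0,0,0],0],[[0,0,0],0]]' 87
python3 -m pendant '[[[0,0,-30],0],[[0,0,-40],0],[[0,0,0],10],[[0,0,0],10],[[0,0,0],10],[[0,0,0],10],[[0,0,0],10],[[0,0,0],10]]'
python3 -m pendant '[[[0,0,0],10],[[0,0,0],10],[[0,0,0],10],[[0,0,0],0]]'
python3 -c "from h import *;go(.555,.1331,.045,-88.3)
from rig import camera;c=camera('wrist');save('w4',c)"
```

```text
time: 22.68
position: [0.5547, 0.1329, 0.0532]
tool_rot: [1.0, 0.015, 0.001, -0.0]
ft_force: [-0.4, -0.4, 4.7]
grip_width: 0.0657
time: 23.18
position: [0.5542, 0.1329, 0.0519]
tool_rot: [1.0, 0.015, -0.0, -0.0]
ft_force: [-0.1, -0.1, 0.8]
grip_width: 0.0864
time: 24.18
position: [0.5541, 0.1329, 0.1219]
tool_rot: [0.872, -0.489, -0.0, 0.0]
ft_force: [-0.6, -1.0, -0.1]
grip_width: 0.0873
time: 24.68
position: [0.5542, 0.1329, 0.1219]
tool_rot: [0.718, -0.696, -0.0, 0.0]
ft_force: [-0.6, -0.1, -0.1]
grip_width: 0.0871
{'t': 24.68, 'pos': [554.2, 132.9, 121.9], 'yaw': np.float64(-88.17), 'shift': [-0.2, -0.9, 76.9], 'turn': np.float64(0.13), 'shift_after_turn': [-0.2, -0.9, 76.9]}
```

View pics/w4.png

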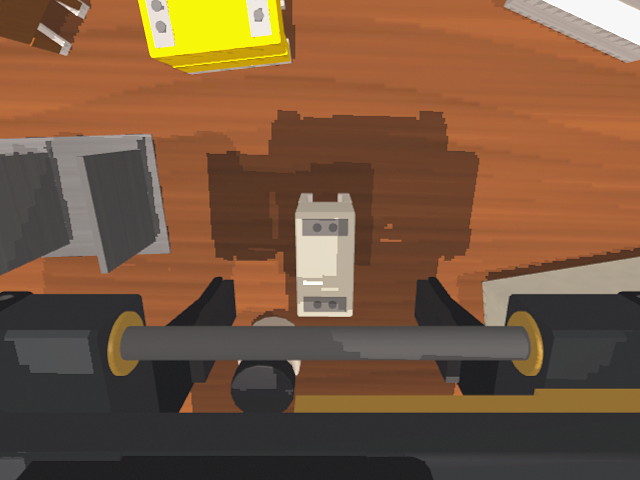

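The narrow module stands upright and square between the fingers, at (325,255), with the jar clear below it at (265,385). I'll regrip it by the sides.

```bash
python3 -m pendant '[[[0,0,30],0],[[0,0,30],0],[[0,0,15],0],[[0,0,0],0]]'
python3 -m pendant '[[[0,0,0],0],[[0,0,0],0],[[0,0,0],0],[[0,0,0],0],[[0,0,0],0]]' 20 55
python3 -m pendant '[[[0,0,-20],0],[[0,0,-50],0],[[0,0,-50],0],[[0,0,-15],-10],[[57,0,0],0],[[57,0,0],0],[[57,0,0],0],[[0,0,0],0]]'
python3 -c "from h import go;go(.5,-.103,.18,-78.25)"
```

```text
time: 25.22
position: [0.5536, 0.1329, 0.0461]
tool_rot: [0.718, -0.696, -0.001, 0.001]
ft_force: [-0.5, 0.2, 0.6]
grip_width: 0.087
time: 25.85
position: [0.5544, 0.1329, 0.0472]
tool_rot: [0.718, -0.696, 0.0, -0.0]
ft_force: [0.0, 0.2, -0.3]
grip_width: 0.0453
time: 26.85
position: [0.5901, -0.0389, 0.1818]
tool_rot: [0.774, -0.633, 0.001, 0.0]
ft_force: [-0.7, 0.3, -1.5]
grip_width: 0.0335
{'t': 26.85, 'pos': [590.1, -38.9, 181.8], 'yaw': np.float64(-78.61), 'shift': [45.0, 101.0, 1.8], 'turn': np.float64(-0.36), 'shift_after_turn': [44.4, 101.3, 1.8]}
```

The fingers were still closing when the lift began, so I'll check the hold and its height.

```bash
python3 - <<'E'
from h import *
from rig import camera
c=camera('wrist');save('w5',c);s=camera('scene');save('s5',s)
cv2.imwrite('pics/v5.png',np.hstack([cv2.resize(c['pixels'][120:420,200:500],(400,400)),cv2.resize(s['pixels'][150:290,270:410],(400,400),interpolation=cv2.INTER_CUBIC)]))
E
```

```text
(no output)
```

View pics/v5.png

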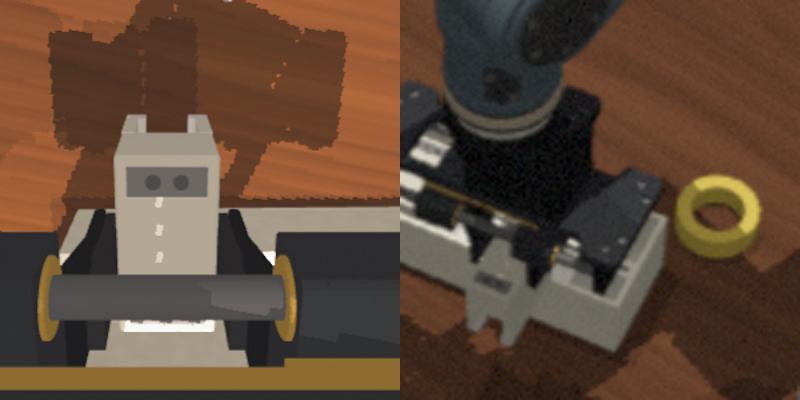

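```bash
python3 - <<'E'
from h import *
K,R,t=cal("w5")
from rig import robot;print(robot.get_obs()["position"].round(4))
def pnp(w,pt):
    obj=np.array([(-w/2,30,33),(w/2,30,33),(-w/2,-30,33),(w/2,-30,33)],float)/1e3
    ok,r,T=cv2.solvePnP(obj,pt,K,None); M=cv2.Rodrigues(r)[0]; Wm=R.T@M; c=R.T@(T.ravel()-t)
    print("centre",c.round(4),"axes\n",Wm.round(3), "tilt up",np.degrees(np.arccos(np.clip(abs(Wm[2,1]),0,1))).round(1))
pt=np.array([(115,156),(219,156),(122,116),(211,115)],float)*.75+(200,120)
pnp(34,pt)
# depth of the top edge from known width, z of it
L=pt[:2];f=K[0,0];d=f*.034/np.linalg.norm(L[1]-L[0]);X=R.T@(d*np.linalg.inv(K)@np.r_[L.mean(0),1]-t);print("top edge",X.round(4),"depth",d.round(3))
d=f*.034/np.linalg.norm(pt[3]-pt[2]);X=R.T@(d*np.linalg.inv(K)@np.r_[pt[2:].mean(0),1]-t);print("bottom edge",X.round(4))
K,R,t=cal("w1");L=np.array([(255,262),(395,264.)]);d=K[0,0]*.054/np.linalg.norm(L[1]-L[0]);X=R.T@(d*np.linalg.inv(K)@np.r_[L.mean(0),1]-t);print("w1 top edge (expect z~.194, tcp .1802)",X.round(4))
E
```

```text
[ 0.5882 -0.0349  0.1814]
centre [ 0.6567 -0.0261  0.1452] axes
 [[ 0.202 -0.005 -0.979]
 [-0.979 -0.001 -0.202]
 [-0.     1.    -0.005]] tilt up 0.3
top edge [ 0.6222 -0.0333  0.168 ] depth 0.161
bottom edge [ 0.6291 -0.0318  0.1376]
w1 top edge (expect z~.194, tcp .1802) [ 0.5665 -0.2813  0.187 ]
```

It was gripped about 20 mm too high, upright but held only by the fingertips. I'll set it back on the bench and regrip.

```bash
python3 -m pendant '[[[-50,0,0],0],[[-50,0,0],0],[[-50,0,0],0],[[0,0,40],0],[[0,0,40],0],[[0,0,20],0],[[0,0,0],0]]'
python3 -m pendant '[[[0,0,4],0],[[0,0,3],0],[[0,0,0],0]]'
```

```text
time: 27.82
position: [0.556, 0.114, 0.0803]
tool_rot: [0.776, -0.63, -0.002, 0.002]
ft_force: [0.3, -0.1, -1.0]
grip_width: 0.0334
time: 28.2
position: [0.5588, 0.1124, 0.0756]
tool_rot: [0.776, -0.631, 0.0, -0.0]
ft_force: [-0.3, -0.1, -2.8]
grip_width: 0.0332
```

```bash
for i in 1 2; do python3 -m pendant '[[[0,0,3],0],[[0,0,2],0],[[0,0,0],0]]'; done
```

```text
time: 28.58
position: [0.5584, 0.1123, 0.0699]
tool_rot: [0.776, -0.631, -0.0, 0.0]
ft_force: [0.5, 0.1, -2.5]
grip_width: 0.0338
time: 28.95
position: [0.559, 0.1124, 0.0687]
tool_rot: [0.776, -0.631, 0.001, -0.001]
ft_force: [-4.8, 0.2, 22.1]
grip_width: 0.0333
```

```bash
python3 -m pendant '[[[0,0,-3],0],[[0,0,0],0],[[0,0,0],0],[[0,0,0],0]]' 60
python3 -m pendant '[[[0,0,12],0],[[0,0,10],0],[[0,0,2],0],[[0,0,0],0]]'
python3 -m pendant '[[[0,0,0],0],[[0,0,0],0],[[0,0,0],0],[[0,0,0],0],[[0,0,0],0],[[0,0,0],0],[[0,0,0],0]]' 20 55
```

```text
time: 29.45
position: [0.5584, 0.1123, 0.0675]
tool_rot: [0.776, -0.631, -0.0, 0.0]
ft_force: [0.2, -0.2, -0.4]
grip_width: 0.0583
time: 29.95
position: [0.5583, 0.1123, 0.0435]
tool_rot: [0.776, -0.631, -0.0, 0.0]
ft_force: [-0.9, -0.5, -0.1]
grip_width: 0.0599
time: 30.82
position: [0.5587, 0.1123, 0.0443]
tool_rot: [0.776, -0.631, 0.0, -0.0]
ft_force: [-0.1, -0.4, 3.1]
grip_width: 0.0338
```

```bash
python3 -m pendant '[[[0,0,-20],0],[[0,0,-40],0],[[0,0,-50],0],[[0,0,-10],0],[[56,25,0],0],[[56,25,0],0],[[56,25,0],0],[[0,0,0],0]]'
python3 -c "from h import go;go(.5,-.103,.13,-78.25)"
```

```text
time: 31.82
position: [0.5178, -0.0712, 0.1627]
tool_rot: [0.773, -0.634, -0.001, 0.001]
ft_force: [0.6, 0.7, -3.1]
grip_width: 0.0338
{'t': 31.82, 'pos': [517.8, -71.2, 162.7], 'yaw': np.float64(-78.67), 'shift': [27.7, 23.6, 32.7], 'turn': np.float64(-0.42), 'shift_after_turn': [27.5, 23.8, 32.7]}
```

```bash
python3 -m pendant '[[[28,24,0],-0.3],[[0,0,32],0],[[0,0,20],0],[[0,0,20],0],[[0,0,0],0]]'
python3 -c "from h import go;go(.5,-.103,.055,-78.25)"
```

```text
time: 32.45
position: [0.4997, -0.098, 0.0899]
tool_rot: [0.777, -0.629, -0.003, 0.001]
ft_force: [-1.3, 0.2, -0.4]
grip_width: 0.0334
{'t': 32.45, 'pos': [499.7, -98.0, 89.9], 'yaw': np.float64(-77.94), 'shift': [5.1, 0.5, 34.9], 'turn': np.float64(0.31), 'shift_after_turn': [5.1, 0.5, 34.9]}
```

```bash
python3 -m pendant '[[[2,0,0],0],[[0,0,0],0]]'
python3 -c "from h import go;go(.5,-.103,.055,-78.25)"
```

```text
time: 32.7
position: [0.5025, -0.1017, 0.0927]
tool_rot: [0.777, -0.629, 0.001, -0.0]
ft_force: [-0.1, 1.0, -2.2]
grip_width: 0.0338
{'t': 32.7, 'pos': [502.5, -101.7, 92.7], 'yaw': np.float64(-77.97), 'shift': [0.7, 2.8, 37.7], 'turn': np.float64(0.28), 'shift_after_turn': [0.7, 2.8, 37.7]}
```

```bash
python3 -m pendant '[[[0.7,4,5],0.2],[[0,0,8],0],[[0,0,5],0],[[0,0,0],0]]'
python3 -m pendant '[[[0,0,4],0],[[0,0,4],0],[[0,0,4],0],[[0,0,4],0],[[0,0,0],0]]'
python3 -m pendant '[[[0,0,2],0],[[0,0,2],0],[[0,0,0],0]]'
python3 -c "from h import go;go(.5,-.103,.055,-78.25)"
```

```text
time: 33.2
position: [0.4977, -0.1031, 0.0735]
tool_rot: [0.776, -0.631, -0.001, 0.0]
ft_force: [0.1, 0.1, -2.2]
grip_width: 0.0335
time: 33.83
position: [0.4985, -0.1033, 0.0575]
tool_rot: [0.776, -0.631, 0.0, -0.0]
ft_force: [1.8, -0.6, -3.7]
grip_width: 0.0338
time: 34.2
position: [0.4979, -0.1033, 0.0543]
tool_rot: [0.776, -0.631, 0.0, 0.0]
ft_force: [-0.5, -2.6, 2.2]
grip_width: 0.0337
{'t': 34.2, 'pos': [497.9, -103.3, 54.3], 'yaw': np.float64(-78.18), 'shift': [0.1, -2.1, -0.7], 'turn': np.float64(0.07), 'shift_after_turn': [0.1, -2.1, -0.7]}
```

```bash
for i in 1 2; do python3 -m pendant '[[[0,0,3],0],[[0,0,0],0]]'; done
python3 -m pendant '[[[0,0,-6],0],[[0,0,0],0],[[0,0,0],0],[[0,0,0],0]]' 50
python3 -m pendant '[[[0,0,-20],0],[[0,0,-40],0],[[0,0,-50],0],[[0,0,-20],0],[[-57,0,0],0],[[-57,0,0],0],[[-57,0,0],0],[[0,0,0],0]]'
python3 - <<'E'
from h import *
from rig import camera
c=camera('top');save('t6',c);s=camera('scene');save('s6',s)
im=np.zeros((600,800,3),np.uint8)
im[:345,:570]=cv2.resize(s['pixels'][160:275,180:370],None,fx=3,fy=3,interpolation=cv2.INTER_CUBIC);im[350:590,:600]=cv2.resize(c['pixels'][204:264,290:440],None,fx=4,fy=4,interpolation=cv2.INTER_CUBIC)
cv2.imwrite('pics/v6.png',im)
E
```

```text
time: 34.45
position: [0.4979, -0.1032, 0.0542]
tool_rot: [0.776, -0.63, 0.001, 0.0]
ft_force: [-5.0, -1.0, 27.1]
grip_width: 0.0333
time: 34.7
position: [0.4979, -0.1032, 0.0541]
tool_rot: [0.776, -0.63, 0.001, -0.0]
ft_force: [-8.7, 0.7, 50.8]
grip_width: 0.0336
time: 35.2
position: [0.4975, -0.1028, 0.0532]
tool_rot: [0.776, -0.631, -0.001, 0.0]
ft_force: [-0.6, -0.0, 0.1]
grip_width: 0.0495
time: 36.2
position: [0.4605, 0.0677, 0.1833]
tool_rot: [0.778, -0.628, -0.002, 0.001]
ft_force: [-0.1, 0.1, 0.4]
grip_width: 0.0499
```

View pics/v6.png

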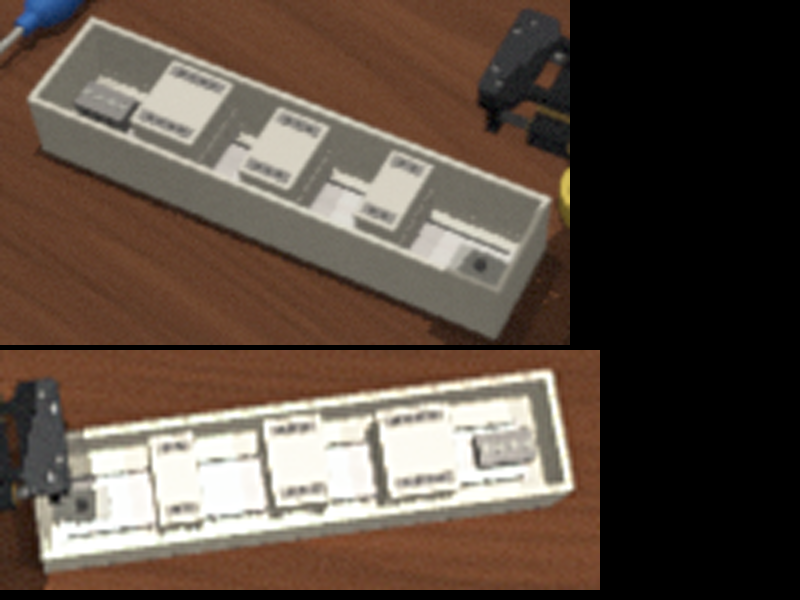

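```bash
python3 - <<'E'
from h import *
S,T=cal("s6"),cal("t6");c=np.array([.519,-.1937]);th=np.radians(11.72);u=np.array([-np.sin(th),np.cos(th)]);v=np.array([np.cos(th),np.sin(th)])
D={"wide":([(190,145),(136,115),(175,60),(233,82)],[(376,411),(447,404),(456,485),(390,497)]),
"med":([(288,190),(240,172),(276,107),(328,127)],[(265,422),(316,416),(327,495),(277,503)]),
"nar":([(394,231),(354,216),(393,150),(432,164)],[(150,437),(189,433),(200,518),(160,525)])}
for k,(a,b) in D.items():
    X=tri(S,np.array(a)/3+(180,160),T,(np.array(b)-(0,350))/4+(290,204));m=X.mean(0);e=X[0]+X[1]-X[2]-X[3]
    print(k,m.round(4),"u,v mm",((m[:2]-c)@u*1e3).round(1),((m[:2]-c)@v*1e3).round(1),"yaw",np.degrees(np.arctan2(e[1],e[0])).round(1))
E
```

```text
wide [ 0.5358 -0.2799  0.0734] u,v mm -87.9 -1.0 yaw 11.7
med [ 0.5226 -0.1909  0.0708] u,v mm 2.0 4.1 yaw 11.8
nar [ 0.5011 -0.1015  0.0711] u,v mm 93.9 1.2 yaw 12.0
```

```bash
python3 -c "from rig import order;print(order.hand_in())"
```

```text
the job is handed in; nothing more can be done
None
```

I fitted all three modules in the order asked and handed the job in at about 36 s. The wide one is on the clip next to the terminal, the medium on the middle clip and the narrow on the far clip. No verdict was reported.

- **Seating:** each module stopped dead under 37 to 51 N of downward force. The tool then stood 10 mm higher than when it gripped that module on the bench, which puts the underside on the rail.
- **Last camera check:** centres were within about 5 mm of the estimated clip points and yaw was 11.7–12.0° against the housing's 11.7°. Tops measured 71–73 mm against an expected 70. The wide one read 73.4 mm, but it also read 3 mm high while standing on the bench.
- **What went wrong:** on the first side grip of the narrow module I lifted before the fingers had closed, leaving only the fingertips holding it. I set it back on the bench upright, regripped it and fitted it.
- **Bystanders:** I did not re-measure their positions at the end. I saw no sign that any had been touched.

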